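Start up the pump and hold its purge key

ROBOT

A 7-joint arm with a two-finger parallel gripper is mounted at the origin on a cart in front of the work surface, level with it; the furniture and walls round the work are solid. World frame = base frame: x ahead of the robot, y to its left, z up, the work surface at z = 0. Lengths are in m, angles in rad, forces in N, time in s.
With the tool pointing down it reaches from about 0.425 to 1.025 m from the base axis. Payload 9.4 kg.
Tool frame: the origin (TCP) lies where the fingers leave the gripper's body, on its centre line; the fingertips stand 84 mm ahead of it and the grasp point (between the pads) lies 65 mm ahead of it; z points along the fingers, y is the line along which they close (so a half turn about z gives the same grasp; the last joint's range is limited). The gripper opens to 93 mm and grips with 3 to 60 N. Pads are 15 mm wide; open, the fingers measure 128 mm over their backs; the gripper's body (75 mm by 188 mm) begins 65 mm behind the grasp point.
Start: joints at [1.122, 0.599, -0.003, 1.599, 0.002, 0.943, -0.08], TCP at [0.263, -0.675, 0.303] pointing down, gripper open.
Joint ranges: [-2.57, 2.57], [-0.35, 1.97], [-1.29, 1.29], [0.11, 2.56], [-1.05, 4.19], [0.11, 1.86], [-2.63, 2.63]. Speed limits (rad/s): [2.22, 2.22, 3.01, 3.01, 3.14, 3.14, 3.14].

INTERFACE

Orientations are given as [roll, pitch, yaw] about the fixed x, y, z axes, in that order (R = Rz(yaw) Ry(pitch) Rx(roll)).
In Python, from cell import manip gives the robot as it stands.
- The arm moves only by the shell command python3 -m pendant 'ROWS' [FORCE]. ROWS is JSON, a list of rows, each an object of numbers: "dx", "dy", "dz": the shift along the tool's x, y, z in cm; "roll": the turn about the tool's z in rad; "jaw": the closure, from -1 (fully open) to 1 (shut). A call has exactly 8 rows; each row is the pose to reach, as a shift and turn from the pose commanded when the call began, along the tool's axes at that moment; what a row does not reach only later rows make up. A row lasts 1/8 s, in which the tool goes at most 62.5 mm and 10.7 degrees, less where a joint would pass 70% of its speed; a pose out of reach is approached as far as the arm can. A call with a gripper value outside its range is refused whole. The fingers move at their own pace and stop on an object; FORCE is the grip in N (left out, the last holds). Time passes only in rows, so rows that repeat a pose let the fingers close, or fill a call up. It gives the time, the measured TCP pose, the force, the opening and the grip force at its end, in the units of the state.
- manip.get_state(): the state, without advancing time (a new reading comes with each control period).
- manip.grab_frame(name): name is "scene" or "top" or "wrist"; returns the picture (420x560x3 uint8, red, green, blue); there is no depth.
- manip.camera_info(name): a dict with "mtx" (3x3 intrinsics, pixels), "k1" (the pictures are not rectified: a ray, as slopes to the right and down, at radius r is drawn at 1 + k1 r^2 times it, then the intrinsics apply), "eye" and "rotation" of the camera in the world. Camera axes: x right, y up, looking along -z (the intrinsics and any distortion apply to the point x, -y, -z); pixel columns grow to the right and rows downward; lengths in m; the calibration is good to about 2 mm. A picture is of the moment at which its call begins: read the wrist's pose just before it. camera_info takes no time and is no camera call; for the wrist camera it gives the pose at the moment of the call.
- manip.job_done(): hands the job in; it is judged then, once.
The state is a dict: "clock": time; "q": joint angles; "joint_velocities": joint speeds; "joint_torque": joint torques, N m; "ee_pos": TCP position; "ee_rot": TCP orientation; "force": force on the tool from outside, world axes, zero at the start; "wrist_torque": the same for the moment, N m; "finger_gap": finger opening in m; "grip_force": force on a finger pad.
Only numpy, scipy, OpenCV 4.12 (cv2) and the standard library are available. Lean on these libraries where they do the work, as an engineer would, in place of code of your own. Each camera call takes 0.05 s, during which the arm holds its last target. There are 200 camera calls.

TASK

Bring up the vacuum pump at the row of four control boxes, only by pressing with the fingertips: first press the raised far half of the rocker switch all the way over, then push the mushroom-shaped palm button all the way in, and then press the plain round key fully down and keep it held: the program finishes while the fingers still hold that key down. Do not press the square key or press the controls out of order, and leave the loose things around the board where they are.

Things in the scene. Friction and masses are not known exactly. Their poses are not given: they have to be found in the camera images.
- board: Fixed aluminium board, 130 x 350 x 10 mm. Origin: centre of its underside; x along its short side, away from the robot, y along its long side, to the left. On it are fixed four equal grey boxes (90 x 66 mm, lids 52 mm above the worktop) in a row along y, 75 mm apart, in any order, each with one black control in mid-lid.
- rocker_far (a point): Where to press the rocker switch: middle of the upper face of its far half. V-shaped rocker, 27 mm wide, halves 28 mm long, hinged along board y at the bottom of the V, 62 mm above the worktop. Off: near half level, far half rising away from the robot at 0.36 rad; this point is then 17 mm beyond the hinge, 68 mm above the worktop. The point moves with the rocker.
- rocker (a joint): Rocker angle: 0 off (far half raised), 0.36 rad fully on (far half level, near half raised). No spring: it stays where it is left. Turning it takes about 3 N at rocker_far.
- palm_top (a point): Centre of the top of the palm button, a mushroom-shaped head 42 mm across on a 20 mm stem; 85 mm above the worktop when fully out. Axes as the board.
- palm (a joint): How far the palm button is pushed down: 0 out (starts at 0 to 2 mm), 0.012 m fully in against its stop. About 4 N pushes it; no spring: it stays where it is left.
- round_key_top (a point): Centre of the top of the round key, a flat-topped plain cylinder 24 mm across in a round steel collar (34 mm across, top 57 mm above the worktop); top 72 mm above the worktop when up. Axes as the board.
- round_key (a joint): How far the round key is pressed: 0 up, 0.008 m fully down against its stop. Sprung: it comes up when let go; 2 N starts it and 4.2 N takes it fully down.
- square_key (a joint): How far the square key is pressed, 0 up, 0.008 m down, sprung like the round key. Must not be pressed.
- square_key_top (a point): Centre of the top of the square key, 26 x 26 mm, flat-topped, in a square steel collar; top 72 mm above the worktop. Axes as the board.
- vial: Loose small glass vial with a black screw cap, 19 mm across, 58 mm high, standing behind the board. Origin at the centre of its base.
- driver: Loose small screwdriver with a blue handle, 124 mm long, 18 mm thick, lying behind the board. Origin under its middle.
- clamp: Loose hinged metal pipe clamp with a red wing screw, 57 x 88 x 17 mm, lying to the left of the board. Origin at the centre of its underside.
- ring: Loose black-and-metal centering ring, 42 mm across, 8 mm thick, lying to the right of the board. Origin at the centre of its underside.

How it is judged:
On the way, in this order (a step that is already met when the one before it is completed fails the run):
1. the rocker switch is pressed over to on (value of joint rocker above 0.29 rad), for 0.2 s.
2. the palm button is pushed in (value of joint palm above 0.0095 m), for 0.2 s.
3. the round key is held down by the fingers (value of joint round_key above 0.006 m and contact force between the fingers and round_key above 1 N), for 0.3 s.
At the end, for the whole second after the job is handed in: The rocker is over to on (past 0.29 of 0.36 rad), the palm button is in (past 9.5 of 12 mm), the square key is up (under 2 mm), and the fingers hold the round key down (past 6 of 8 mm, with more than 1 N) (all of step 3 and value of joint rocker above 0.29 rad and value of joint palm above 0.0095 m and value of joint square_key below 0.002 m); the arm keeps its last pose, push and grip.
It fails at once if the palm button is pushed while the rocker is off (value of joint palm above 0.005 m and not (value of joint rocker above 0.2 rad)).
It fails at once if the round key is pressed before the rocker is on and the palm button in (value of joint round_key above 0.0025 m and (not (value of joint rocker above 0.2 rad) or value of joint palm below 0.007 m)).
It fails at once if the square key is pressed (value of joint square_key above 0.002 m).
It fails at once if a loose thing is moved (over 20 mm) or lifted (distance of any of vial, clamp, driver, ring from where it was at the start of the episode above 0.02 m).
It also fails if it takes over 48 s, if anything falls off the work surface, if the arm or the gripper's body presses on something with over 40 N, if the wrist force passes 120 N, or if a joint passes its speed limit or range.

## Working session

There is one attempt and no reset: what is moved stays moved. The work goes in short steps, Python scripts to look and compute and a shell command to move; the robot and the scene stay as the last step left them, time stands still between calls to the robot, and variables do not carry over. Pictures are saved under pics/ and viewed, at most 10 in all, crops included, and the job is handed in when it is done.

```bash
mkdir -p pics
cat > h.py <<'E'
import numpy as np, cv2
from cell import manip
def snap(n,f):
    i=manip.camera_info(n); im=manip.grab_frame(n); cv2.imwrite('pics/'+f,im[:,:,::-1]); return i,im
def ray(i,u,v):
    M=np.array(i['mtx']); p=np.array([(u-M[0,2])/M[0,0],(v-M[1,2])/M[1,1]]); s=p.copy()
    for _ in range(30): s=p/(1+i['k1']*(s@s))
    return np.array(i['eye']),np.array(i['rotation'])@np.array([s[0],-s[1],-1])
def at(i,u,v,z):
    e,d=ray(i,u,v); return e+d*(z-e[2])/d[2]
def proj(i,P):
    c=np.array(i['rotation']).T@(np.array(P)-np.array(i['eye'])); s=np.array([c[0],-c[1]])/-c[2]; s=s*(1+i['k1']*(s@s))
    M=np.array(i['mtx']); return M[0,0]*s[0]+M[0,2],M[1,1]*s[1]+M[1,2]
E
python3 - <<'E'
from h import *
i,a=snap('top','t1.png'); j,b=snap('scene','s1.png')
for k in (i,j): print(k['eye'],np.round(k['rotation'],3).tolist(),k['k1'],np.array(k['mtx']).tolist())
s=manip.get_state(); print(s['clock'],s['ee_pos'],s['ee_rot'],s['force'],s['finger_gap'])
E
```

```text
[0.48815519 0.06859703 1.27231516] [0.077, -0.023, -1.557] -0.10252591495606761 [[465.915659514399, 0.0, 282.23690428063713], [0.0, 465.915659514399, 214.43999055972466], [0.0, 0.0, 1.0]]
[-0.06117175 -0.66213055  0.6114393 ] [1.073, 0.023, -0.756] 0.05524256122671317 [[491.620541199782, 0.0, 276.13969167664453], [0.0, 491.620541199782, 215.20486312833384], [0.0, 0.0, 1.0]]
0.1 [ 0.26325788 -0.67516941  0.30196187] [-3.14021230e+00  1.55266465e-04  3.71841549e-01] [-0.92766372 -0.4314472   0.32502512] 0.09301583258341935
```

View pics/t1.png

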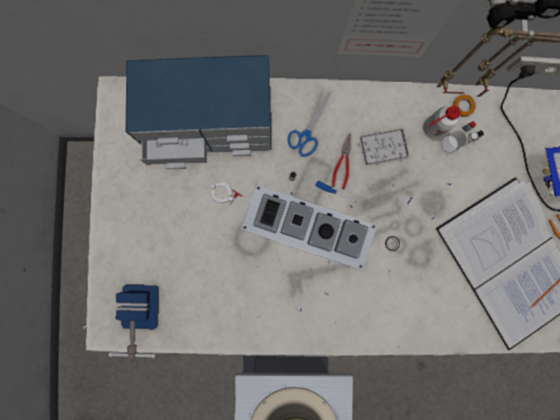

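View pics/s1.png

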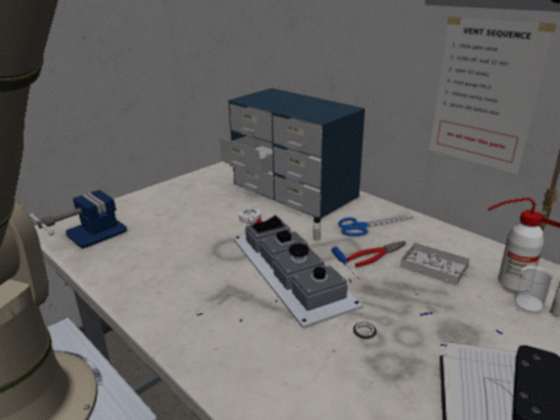

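The top view shows the row from left to right: rocker about (270,213), square key (297,219), palm (326,231) and round key (352,239). The vial is at (293,176), the clamp at (225,192) and the ring at (392,243). I'll enlarge the board next. The rotation turned out to be a rotation vector, so I'll correct the helper.

```bash
sed -i "s/np.array(i\['rotation'\])/cv2.Rodrigues(np.array(i['rotation'],float))[0]/g" h.py
python3 - <<'E'
import cv2
a=cv2.imread('pics/t1.png')[165:285,230:390]
cv2.imwrite('pics/t1c.png',cv2.resize(a,None,fx=5,fy=5,interpolation=cv2.INTER_CUBIC))
E
```

```text
(no output)
```

View pics/t1c.png

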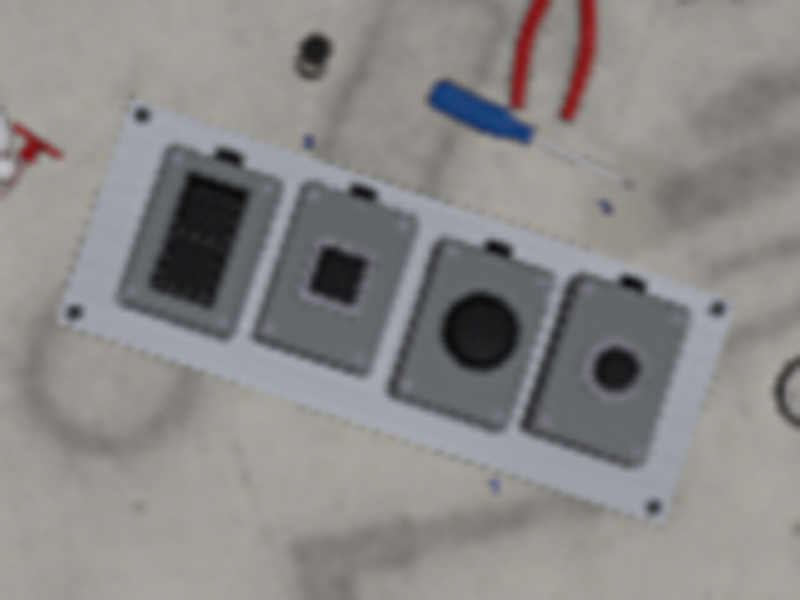

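```bash
cat > loc.py <<'E'
from h import *
i=manip.camera_info('top')
f=lambda x,y,z: at(i,230+(x+.5)/5-.5,165+(y+.5)/5-.5,z)
TL,BL,BR,TR=[f(*p,.012) for p in((142,115),(74,312),(653,507),(717,308))]
c=(TL+BL+BR+TR)/4; yv=(TL+BL-BR-TR); yaw=np.arctan2(-yv[0],yv[1])
R=np.array([[np.cos(yaw),-np.sin(yaw)],[np.sin(yaw),np.cos(yaw)]])
if __name__=='__main__':
    print('c',c,'yaw',yaw,'len',np.linalg.norm(TL-TR),np.linalg.norm(TL-BL), np.linalg.norm(BL-BR))
    for n,p in dict(rockhinge=(198,240,.062),sq=(338,274,.072),palm=(481,331,.085),rnd=(616,370,.072),vial=(316,47,.058),drv=(480,110,.018)).items():
        P=f(*p); print(n,P.round(4),'board',(R.T@(P-c)[:2]).round(4))
    for k in (1.5,.5,-.5,-1.5): print((c[:2]+R@[0,.075*k]).round(4))
    print('rocker_far',(c[:2]+R@[.017,.1125]).round(4))
E
python3 loc.py
```

```text
c [0.53663092 0.040235   0.012     ] yaw -0.31190720360937874 len 0.3289539506947093 0.11359317713292989 0.32991579725128306
rockhinge [0.5698 0.1446 0.062 ] board [-0.0004  0.1095]
sq [0.5525 0.0713 0.072 ] board [0.0055 0.0345]
palm [ 0.5236 -0.0018  0.085 ] board [ 0.0005 -0.044 ]
rnd [ 0.5049 -0.0721  0.072 ] board [ 0.0042 -0.1166]
vial [0.6725 0.0844 0.058 ] board [0.1158 0.0837]
drv [ 0.6451 -0.0042  0.018 ] board [ 0.1169 -0.009 ]
[0.5712 0.1473]
[0.5481 0.0759]
[0.5251 0.0045]
[ 0.5021 -0.0668]
rocker_far [0.5873 0.1421]
```

```bash
python3 -m pendant '[{"dx":6,"dy":-6.4,"roll":0.1,"jaw":1},{"dx":12,"dy":-12.8,"roll":0.2,"jaw":1},{"dx":18,"dy":-19.2,"roll":0.3,"jaw":1},{"dx":22,"dy":-23.6,"roll":0.4,"jaw":1},{"dx":26,"dy":-28,"roll":0.5,"jaw":1},{"dx":30,"dy":-32.2,"roll":0.6,"jaw":1},{"dx":34,"dy":-36.5,"roll":0.684,"jaw":1},{"dx":38,"dy":-40.8,"roll":0.684,"jaw":1}]' 10
python3 - <<'E'
from h import *
s=manip.get_state(); print(s['clock'],s['ee_pos'],s['ee_rot'],s['finger_gap'])
d=np.array([.5865,.140])-np.array(s['ee_pos'][:2]); y=s['ee_rot'][2]
print('dx dy cm',100*(d@[np.cos(y),np.sin(y)]),100*(d@[np.sin(y),-np.cos(y)]))
E
```

```text
0.1 [ 0.26325788 -0.67516941  0.30196187] [-3.14021230e+00  1.55266465e-04  3.71841549e-01] 0.09301583258341935
dx dy cm 59.73286266130165 -64.2016475975179invalid input at $[0]: expected keys dx, dy, dz, roll, jaw
```

All five keys are required in every row.

```bash
python3 -m pendant '[{"dx":4,"dy":-4.3,"dz":0,"roll":0.1,"jaw":1},{"dx":8,"dy":-8.6,"dz":0,"roll":0.2,"jaw":1},{"dx":12,"dy":-12.9,"dz":0,"roll":0.3,"jaw":1},{"dx":16,"dy":-17.2,"dz":0,"roll":0.4,"jaw":1},{"dx":20,"dy":-21.5,"dz":0,"roll":0.5,"jaw":1},{"dx":24,"dy":-25.8,"dz":0,"roll":0.6,"jaw":1},{"dx":28,"dy":-30.1,"dz":0,"roll":0.684,"jaw":1},{"dx":32,"dy":-34.4,"dz":0,"roll":0.684,"jaw":1}]' 10
cat > go.py <<'E'
from h import *
import sys
x,y,z,yaw=map(float,sys.argv[1:5]) # fingertip target
s=manip.get_state(); p=np.array(s['ee_pos']); R=cv2.Rodrigues(np.zeros(3))[0]
from scipy.spatial.transform import Rotation as Ro
R=Ro.from_euler('xyz',s['ee_rot']).as_matrix()
print(round(s['clock'],2),'tip',(p+R[:,2]*.084).round(4),'rot',np.round(s['ee_rot'],3),'F',np.round(s['force'],1),'gap',round(s['finger_gap'],3))
print('move cm',(100*R.T@(np.array([x,y,z])-p-R[:,2]*.084)).round(2),'roll',round(s['ee_rot'][2]-yaw,3))
E
python3 go.py .5865 .140 .218 -.312
```

```text
clock: 1.1
ee_pos: [0.437, -0.2368, 0.3026]
ee_rot: [3.142, 0.0, -0.313]
force: [0.6, -0.0, 0.4]
finger_gap: 0.0175
grip_force: 0.0
1.1 tip [ 0.437  -0.2368  0.2186] rot [ 3.142  0.    -0.313] F [ 0.6 -0.   0.4] gap 0.018
move cm [  2.61 -40.45   0.06] roll -0.001
```

```bash
python3 -m pendant '[{"dx":0.3,"dy":-5,"dz":0,"roll":0,"jaw":1},{"dx":0.6,"dy":-10.5,"dz":0,"roll":0,"jaw":1},{"dx":0.9,"dy":-16,"dz":0,"roll":0,"jaw":1},{"dx":1.2,"dy":-21.5,"dz":0,"roll":0,"jaw":1},{"dx":1.6,"dy":-27,"dz":0,"roll":0,"jaw":1},{"dx":2,"dy":-32.5,"dz":1,"roll":0,"jaw":1},{"dx":2.6,"dy":-37.5,"dz":3,"roll":0,"jaw":1},{"dx":2.6,"dy":-40.4,"dz":5,"roll":0,"jaw":1}]' | head -1
python3 - <<'E'
from h import *
i,a=snap('wrist','w1.png'); print(i)
for P in ([.5873,.1421,.068],[.5698,.1446,.062],[.5525,.0713,.072]): print(proj(i,P))
E
python3 go.py .5865 .140 .09 -.312
```

```text
clock: 2.1
{'mtx': array([[338.88421109,   0.        , 280.82097376],
       [  0.        , 338.88421109, 215.03602184],
       [  0.        ,   0.        ,   1.        ]]), 'k1': -0.027196987174362638, 'eye': array([0.65975283, 0.11778724, 0.33508047]), 'rotation': array([-2.84362649e-01,  4.02862116e-04, -1.88036939e+00])}
(np.float64(213.63625510500873), np.float64(262.4200672640822))
(np.float64(217.8132550392692), np.float64(280.69268256603294))
(np.float64(309.14342821528606), np.float64(272.3709577110263))
2.15 tip [0.5854 0.1443 0.1652] rot [-3.141e+00  3.000e-03 -3.060e-01] F [ 0.2  3.8 -0.9] gap 0.0
move cm [0.26 0.38 7.52] roll 0.006
```

View pics/w1.png

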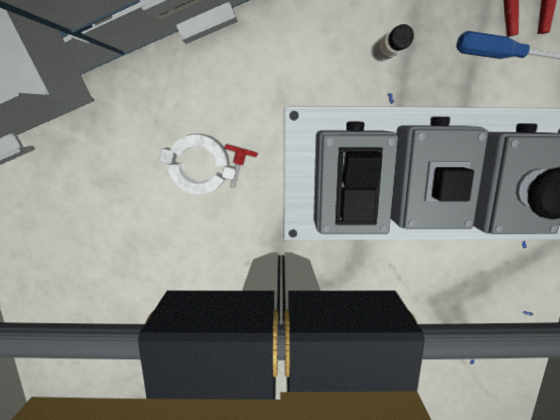

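The wrist view shows the rocker at about (360,185), the square key at (453,183) and the palm at (545,193). My projections don't match. By the interface's convention the camera rotation is roll/pitch/yaw, not a rotation vector, so I'll fix that and relocate.

```bash
sed -i "s/cv2.Rodrigues(np.array(i\['rotation'\],float))\[0\]/Ro.from_euler('xyz',i['rotation']).as_matrix()/; s/cv2.Rodrigues(np.array(i\['rotation'\],float))\[0\]/Ro.from_euler('xyz',i['rotation']).as_matrix()/; 1a from scipy.spatial.transform import Rotation as Ro" h.py; grep -n rotation h.py
python3 loc.py
python3 - <<'E'
from h import *
i=dict(mtx=[[338.884,0,280.821],[0,338.884,215.036],[0,0,1]],k1=-.0272,eye=[.65975,.11779,.33508],rotation=[-.28436,.0004,-1.88037])
print('tip proj',proj(i,[.5854,.1443,.165]))
for n,u,v,z in (('hinge',360,187,.062),('far edge',362,149,.072),('sq',454,182,.072),('TLscrew',294,115,.012),('BL',292,233,.012)): print(n,at(i,u,v,z).round(4))
E
```

```text
9:    return np.array(i['eye']),Ro.from_euler('xyz',i['rotation']).as_matrix()@np.array([s[0],-s[1],-1])
13:    c=Ro.from_euler('xyz',i['rotation']).as_matrix().T@(np.array(P)-np.array(i['eye'])); s=np.array([c[0],-c[1]])/-c[2]; s=s*(1+i['k1']*(s@s))
c [ 0.55355317 -0.03277463  0.012     ] yaw -0.30937532096985276 len 0.331150130891148 0.11345209162161597 0.33121625818595823
rockhinge [0.5861 0.0756 0.062 ] board [-0.002   0.1132]
sq [0.5688 0.0029 0.072 ] board [0.0037 0.0387]
palm [ 0.5399 -0.0699  0.085 ] board [-0.0017 -0.0396]
rnd [ 0.5212 -0.1419  0.072 ] board [ 0.0024 -0.1138]
vial [0.6895 0.0152 0.058 ] board [0.1149 0.0871]
drv [ 0.6631 -0.0764  0.018 ] board [ 0.1177 -0.0082]
[0.5878 0.0744]
[0.565  0.0029]
[ 0.5421 -0.0685]
[ 0.5193 -0.1399]
rocker_far [0.604  0.0692]
tip proj (np.float64(276.1974505092539), np.float64(266.2043859455723))
hinge [0.5868 0.073  0.062 ]
far edge [0.6178 0.0659 0.072 ]
sq [0.5707 0.0024 0.072 ]
TLscrew [0.6571 0.1061 0.012 ]
BL [0.5484 0.1417 0.012 ]
```

```bash
python3 go.py .603 .069 .09 -.310
```

```text
2.15 tip [0.5854 0.1443 0.1652] rot [-3.141e+00  3.000e-03 -3.060e-01] F [ 0.2  3.8 -0.9] gap 0.0
move cm [3.97 6.65 7.5 ] roll 0.004
```

```bash
python3 -m pendant '[{"dx":1.5,"dy":2.2,"dz":1,"roll":0,"jaw":1},{"dx":3,"dy":4.5,"dz":3,"roll":0,"jaw":1},{"dx":4,"dy":6.6,"dz":5,"roll":0,"jaw":1},{"dx":4,"dy":6.6,"dz":6.5,"roll":0,"jaw":1},{"dx":4,"dy":6.6,"dz":7.5,"roll":0,"jaw":1},{"dx":4,"dy":6.6,"dz":7.5,"roll":0,"jaw":1},{"dx":4,"dy":6.6,"dz":7.5,"roll":0,"jaw":1},{"dx":4,"dy":6.6,"dz":7.5,"roll":0,"jaw":1}]' |head -1
python3 go.py .603 .069 .06 -.310; python3 -c "
from h import *
snap('wrist','w2.png')"
```

```text
clock: 3.15
3.15 tip [0.6034 0.0632 0.0943] rot [-3.141e+00 -1.000e-03 -3.110e-01] F [-0.2  0.3  0.7] gap 0.0
move cm [-0.22 -0.53  3.43] roll -0.001
```

View pics/w2.png

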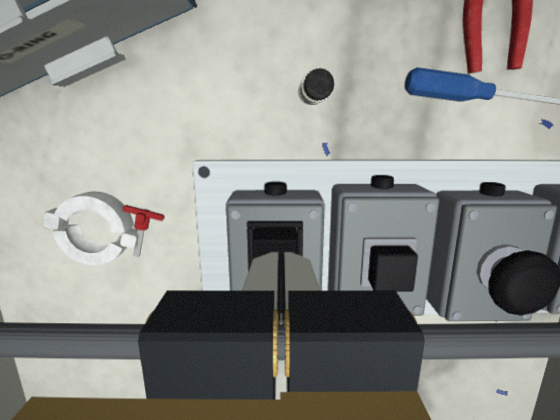

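The fingertips, near (281,255), stand over the rocker's far half, which ends at about (275,225). They sit roughly 5 mm to the right, so I'll correct that and press.

```bash
python3 -m pendant '[{"dx":-0.2,"dy":-0.5,"dz":0.8,"roll":0,"jaw":1},{"dx":-0.2,"dy":-0.5,"dz":1.6,"roll":0,"jaw":1},{"dx":-0.2,"dy":-0.5,"dz":2.2,"roll":0,"jaw":1},{"dx":-0.2,"dy":-0.5,"dz":2.6,"roll":0,"jaw":1},{"dx":-0.2,"dy":-0.5,"dz":3,"roll":0,"jaw":1},{"dx":-0.2,"dy":-0.5,"dz":3.2,"roll":0,"jaw":1},{"dx":-0.2,"dy":-0.5,"dz":3.4,"roll":0,"jaw":1},{"dx":-0.2,"dy":-0.5,"dz":3.4,"roll":0,"jaw":1}]' |head -1
python3 go.py .603 .069 .06 -.310
```

```text
clock: 4.2
4.2 tip [0.6033 0.0679 0.0621] rot [-3.141e+00 -2.000e-03 -3.130e-01] F [-5.  -0.8 26.8] gap 0.001
move cm [-0.07 -0.1   0.21] roll -0.003
```

The tip is at 62 mm with 27 N on it, so the rocker is against its stop. I'll hold briefly, then rise.

```bash
python3 -m pendant '[{"dx":0,"dy":0,"dz":0,"roll":0,"jaw":1},{"dx":0,"dy":0,"dz":0,"roll":0,"jaw":1},{"dx":0,"dy":0,"dz":-2,"roll":0,"jaw":1},{"dx":0,"dy":0,"dz":-4.5,"roll":0,"jaw":1},{"dx":0,"dy":0,"dz":-6.5,"roll":0,"jaw":1},{"dx":-1,"dy":3,"dz":-7,"roll":0,"jaw":1},{"dx":-1.8,"dy":7,"dz":-7,"roll":0,"jaw":1},{"dx":-1.8,"dy":10,"dz":-7,"roll":0,"jaw":1}]' |head -1
python3 - <<'E'
from h import *
i,a=snap('wrist','w3.png')
for n,P in dict(palm=[.541,-.069,.085],rnd=[.520,-.141,.072],hinge=[.5868,.074,.062]).items(): print(n,np.round(proj(i,P)))
print(i)
E
python3 go.py .541 -.069 .10 -.310
```

```text
clock: 5.2
palm [354. 233.]
rnd [456. 224.]
hinge [141. 223.]
{'mtx': array([[338.88421109,   0.        , 280.82097376],
       [  0.        , 338.88421109, 215.03602184],
       [  0.        ,   0.        ,   1.        ]]), 'k1': -0.027196987174362638, 'eye': array([ 0.62714229, -0.04586661,  0.29685369]), 'rotation': array([-2.85759809e-01, -1.05173526e-03, -1.88310236e+00])}
5.25 tip [ 0.5521 -0.0271  0.1297] rot [ 3.139e+00  1.000e-03 -3.170e-01] F [-1.8 -2.6 -0.3] gap 0.0
move cm [0.26 4.32 2.98] roll -0.007
```

View pics/w3.png

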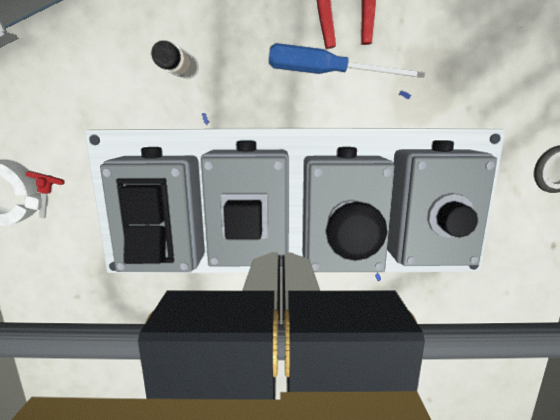

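The rocker is over: its near half is now raised, at (143,240), and its hinge is at (143,226). The palm is at (356,231) and the round key at (458,220), both within about 3 px of prediction. Next I'll go above the palm and settle.

```bash
python3 -m pendant '[{"dx":0.2,"dy":2,"dz":0,"roll":0,"jaw":1},{"dx":0.2,"dy":4,"dz":0.5,"roll":0,"jaw":1},{"dx":0.2,"dy":4,"dz":1.5,"roll":0,"jaw":1},{"dx":0.2,"dy":4,"dz":2.5,"roll":0,"jaw":1},{"dx":0.2,"dy":4,"dz":2.8,"roll":0,"jaw":1},{"dx":0.2,"dy":4,"dz":2.8,"roll":0,"jaw":1},{"dx":0.2,"dy":4,"dz":2.8,"roll":0,"jaw":1},{"dx":0.2,"dy":4,"dz":2.8,"roll":0,"jaw":1}]' |head -1
python3 go.py .541 -.069 .071 -.310
```

```text
clock: 6.25
6.25 tip [ 0.5447 -0.0601  0.102 ] rot [-3.141 -0.    -0.312] F [ 0.9  0.7 -0.9] gap -0.0
move cm [-0.08  0.96  3.1 ] roll -0.002
```

```bash
python3 -m pendant '[{"dx":-0.1,"dy":0.9,"dz":0.2,"roll":0,"jaw":1},{"dx":-0.1,"dy":0.9,"dz":1,"roll":0,"jaw":1},{"dx":-0.1,"dy":0.9,"dz":1.7,"roll":0,"jaw":1},{"dx":-0.1,"dy":0.9,"dz":2.2,"roll":0,"jaw":1},{"dx":-0.1,"dy":0.9,"dz":2.7,"roll":0,"jaw":1},{"dx":-0.1,"dy":0.9,"dz":3.1,"roll":0,"jaw":1},{"dx":-0.1,"dy":0.9,"dz":3.1,"roll":0,"jaw":1},{"dx":-0.1,"dy":0.9,"dz":3.1,"roll":0,"jaw":1}]' |head -1
python3 go.py .541 -.069 .071 -.310
```

```text
clock: 7.25
7.25 tip [ 0.5409 -0.0687  0.0727] rot [-3.141e+00 -1.000e-03 -3.130e-01] F [-7.4 -1.1 32.2] gap 0.0
move cm [0.01 0.03 0.17] roll -0.003
```

The tip is at 73 mm with 32 N on it, so the palm is fully in. I'll hold briefly, rise and go above the round key.

```bash
python3 -m pendant '[{"dx":0,"dy":0,"dz":0,"roll":0,"jaw":1},{"dx":0,"dy":0,"dz":-1.5,"roll":0,"jaw":1},{"dx":0,"dy":0,"dz":-3,"roll":0,"jaw":1},{"dx":0,"dy":2.5,"dz":-3,"roll":0,"jaw":1},{"dx":0.1,"dy":5,"dz":-3,"roll":0,"jaw":1},{"dx":0.2,"dy":7.4,"dz":-2.5,"roll":0,"jaw":1},{"dx":0.2,"dy":7.4,"dz":-2,"roll":0,"jaw":1},{"dx":0.2,"dy":7.4,"dz":-2,"roll":0,"jaw":1}]' |head -1
python3 - <<'E'
from h import *
i,a=snap('wrist','w4.png')
for n,P in dict(palm=[.541,-.069,.073],rnd=[.520,-.141,.072]).items(): print(n,np.round(proj(i,P)))
E
python3 go.py .520 -.141 .062 -.310
```

```text
clock: 8.25
palm [159. 255.]
rnd [286. 251.]
8.3 tip [ 0.5204 -0.1384  0.0906] rot [-3.141  0.    -0.311] F [ 0.6 -0.8  0.3] gap 0.0
move cm [0.04 0.26 2.86] roll -0.001
```

View pics/w4.png

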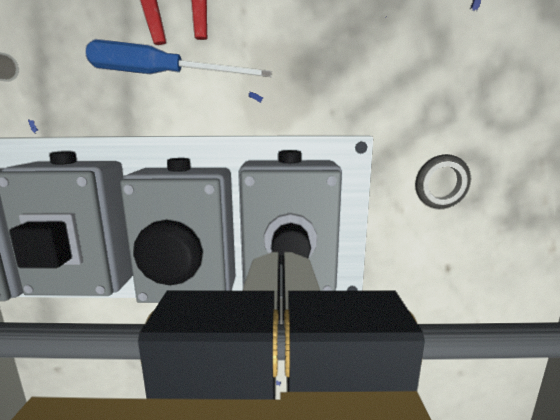

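The round key is centred near column 290 against the tip's 281, so it needs about 4 mm to the right and 2 mm forward. The palm at (168,252) looks lowered. Now I'll press and hold the key.

```bash
python3 -m pendant '[{"dx":0.2,"dy":0.4,"dz":0,"roll":0,"jaw":1},{"dx":0.2,"dy":0.4,"dz":0.8,"roll":0,"jaw":1},{"dx":0.2,"dy":0.4,"dz":1.5,"roll":0,"jaw":1},{"dx":0.2,"dy":0.4,"dz":2,"roll":0,"jaw":1},{"dx":0.2,"dy":0.4,"dz":2.4,"roll":0,"jaw":1},{"dx":0.2,"dy":0.4,"dz":2.8,"roll":0,"jaw":1},{"dx":0.2,"dy":0.4,"dz":2.8,"roll":0,"jaw":1},{"dx":0.2,"dy":0.4,"dz":2.8,"roll":0,"jaw":1}]' |head -1
python3 go.py .521 -.142 .062 -.310
python3 -c "
from h import *
snap('scene','s2.png'); a=cv2.imread('pics/s2.png')[190:330,210:400]; cv2.imwrite('pics/s2c.png',cv2.resize(a,None,fx=4,fy=4,interpolation=2))"
```

```text
clock: 9.3
9.3 tip [ 0.5206 -0.1438  0.0642] rot [-3.141e+00 -1.000e-03 -3.120e-01] F [-5.4  3.2 23.7] gap 0.001
move cm [-0.02 -0.18  0.22] roll -0.002
```

View pics/s2c.png

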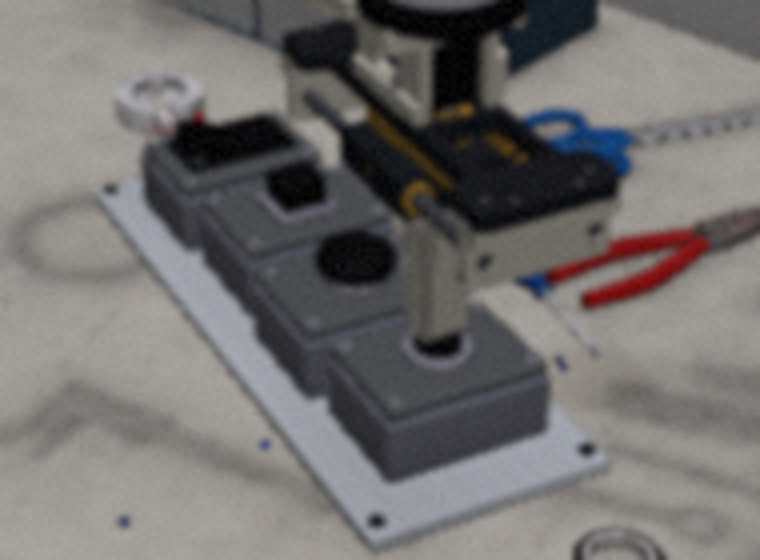

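The fingers hold the round key down in its collar at (438,345), with the tip at 64 mm and 24 N. The rocker and palm are both over and in. I'll hold 1 s more and hand in.

```bash
python3 -m pendant '[{"dx":0,"dy":0,"dz":0,"roll":0,"jaw":1},{"dx":0,"dy":0,"dz":0,"roll":0,"jaw":1},{"dx":0,"dy":0,"dz":0,"roll":0,"jaw":1},{"dx":0,"dy":0,"dz":0,"roll":0,"jaw":1},{"dx":0,"dy":0,"dz":0,"roll":0,"jaw":1},{"dx":0,"dy":0,"dz":0,"roll":0,"jaw":1},{"dx":0,"dy":0,"dz":0,"roll":0,"jaw":1},{"dx":0,"dy":0,"dz":0,"roll":0,"jaw":1}]' |head -1
python3 go.py .521 -.142 .062 -.310; python3 -c "
from cell import manip
print(manip.job_done())"
```

```text
clock: 10.35
10.35 tip [ 0.5206 -0.1438  0.0641] rot [-3.141e+00 -1.000e-03 -3.120e-01] F [-4.8  2.2 23.8] gap 0.001
move cm [-0.01 -0.18  0.21] roll -0.002
the job is handed in; nothing more can be done
None
```

I pressed the rocker over, pushed the palm button in, and handed the job in at about 10.4 s with the fingertips still holding the round key at its stop (about 24 N); the square key and loose things were left alone, and no verdict was returned.

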